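Put the tool blanks away in the slide-top case

TASK

Put the loose square steel tool blanks away in the grey slide-top case: press down on its flat cover, which has no handle, drag it back towards you until it is fully open, and lay every blank flat in a pocket of the rack made for its length, the long ones in the long pockets and the short ones in the short pockets. Then press on the cover again and slide it fully shut, and leave the other things on the desk where they are.

Things in the scene. Friction and masses are not known exactly. Their poses are not given: they have to be found in the camera images.
- case: Grey storage case fixed to the desk, 234 (x) x 276 (y) x 42 mm high; origin under its centre; x axis points away from the robot (yaw up to 0.16 rad). Back half (x -1 to +113 mm): well with the two racks. Front half: solid deck, top 32 mm up, over which the open cover lies. Side rails 10 mm wide, 42 mm high; front lip 41 mm, back wall 38 mm high.
- cover (a joint): Flat sliding aluminium cover of the case, 113 (x) x 254 (y) x 5 mm, no handle. In m: 0 = fully shut (over the well), 0.112 = fully open (over the front deck, behind the front lip); grows towards the robot, along the case's -x. Starts at 0 to 0.012. Resists with 1.5 N and stays where left; press on its top with closed fingertips (some 10 N) and drag.
- cover_top (a point): Middle of the cover's top face, 41 mm above the desk, on a flat ribbed rubber strip 51 (x) x 120 (y) mm; moves with the cover. Axes as the case's.
- long_rack: White rack for long blanks, fixed in the left or right half of the well (it varies), hidden until the cover is open. 112 (x) x 126 (y) x 11 mm; origin mid-underside, 4 mm above the desk; axes as the case's. Three open-topped pockets at x = 0, y = -42, 0, +42 mm, each 103 mm long along x, 20 mm wide, 8 mm deep, floor 3 mm above the origin.
- short_rack: White plastic rack for short blanks in the other half of the well, same outside size, origin and pocket centres as long_rack, but its three pockets are 76 mm long.
- long_blank_1: Loose long square steel tool blank, 95 x 16 x 16 mm, about 190 g, lying on the desk; origin at its centre, 8 mm above the desk, x axis along its length. May be absent (four to six of the six blanks are there).
- long_blank_2: Loose long square steel tool blank, 95 x 16 x 16 mm, about 190 g, lying on the desk; origin at its centre, 8 mm above the desk, x axis along its length. May be absent (four to six of the six blanks are there).
- long_blank_3: Loose long square steel tool blank, 95 x 16 x 16 mm, about 190 g, lying on the desk; origin at its centre, 8 mm above the desk, x axis along its length. May be absent (four to six of the six blanks are there).
- short_blank_1: Loose short square steel tool blank, 68 x 16 x 16 mm, about 135 g, lying on the desk; origin at its centre, 8 mm above the desk, x axis along its length. May be absent (four to six of the six blanks are there).
- short_blank_2: Loose short square steel tool blank, 68 x 16 x 16 mm, about 135 g, lying on the desk; origin at its centre, 8 mm above the desk, x axis along its length. May be absent (four to six of the six blanks are there).
- short_blank_3: Loose short square steel tool blank, 68 x 16 x 16 mm, about 135 g, lying on the desk; origin at its centre, 8 mm above the desk, x axis along its length. May be absent (four to six of the six blanks are there).
- hex_key_set: Hex key holder, 33 x 97 x 21 mm, a bystander to be left alone; origin in the middle of its underside.
- usb_stick: Data stick, 18 x 56 x 9 mm, a bystander to be left alone; origin in the middle of its underside.
- mouse: Computer mouse, 102 x 58 x 36 mm, a bystander to be left alone; origin in the middle of its underside.
- spare_lens: Black round lens standing on its cap, 49 mm across, 35 mm high, a bystander to be left alone; origin in the middle of its underside.
Things that resemble listed ones, but are neither listed nor needed, are in the scene too. What is shaped like the long_blank_2 but turquoise is not meant.

How it is judged:
By the outcome, as a careful person would: the job done as asked, in the order asked, and still so for the second after the job is handed in, with the robot touching nothing.
Of long_blank_1, long_blank_2, long_blank_3, short_blank_1, short_blank_2, short_blank_3 only 4 to 6 are there at a start; the rules pass over those that are not, and their reading is None.
At some moment in a run one of long_blank_1, long_blank_2, long_blank_3, short_blank_1, short_blank_2, short_blank_3 may be knocked a few centimetres aside while the robot is not near it.
Once in a run the grip may slacken for a moment while it holds something.
It also fails if it takes over 210 s, if anything falls off the work surface, if the arm or the gripper's body presses on something with over 40 N, if the wrist force passes 120 N, or if a joint passes its speed limit or range.

ROBOT

A 6-joint arm with a two-finger parallel gripper is mounted at the origin on a cart in front of the work surface, level with it; the furniture and walls round the work are solid. World frame = base frame: x ahead of the robot, y to its left, z up, the work surface at z = 0. Lengths are in m, angles in rad, forces in N, time in s.
With the tool pointing down it reaches from about 0.325 to 0.775 m from the base axis. Payload 5.5 kg.
Tool frame: the origin (TCP) lies between the finger pads; the fingertips stand 8 mm ahead of it and the grasp point (between the pads) lies 11 mm behind it (tcp_to_tips is the distance from the TCP to the fingertips, in m); z points along the fingers, y is the direction in which the jaws open and shut (so a half turn about z gives the same grasp; the last joint's range is limited). The gripper opens to 88 mm and grips with 3 to 60 N. Pads are 20 mm wide; open, the fingers measure 115 mm over their backs; the gripper's body (75 mm by 178 mm) begins 61 mm behind the grasp point.
Start: joints at [1.065, 0.091, 1.231, -0, 1.82, -0.057], TCP at [0.26, 0.541, 0.231] pointing down, gripper open.
Joint ranges: [-2.87, 2.87], [-0.86, 2.18], [0.17, 2.46], [-1.51, 4.65], [0.06, 2.69], [-2.65, 2.65]. Speed limits (rad/s): [2.57, 2.57, 3.01, 3.14, 3.14, 3.14].

INTERFACE

Orientations are given as a unit quaternion [w, x, y, z].
In Python, from bench import * gives the robot as it stands. Calls block until the motion is done:
- move_to(position, orientation): joint-space move of the TCP to a pose.
- move_l(position, speed=0.15, orientation=None): straight line of the TCP; orientation=None keeps the orientation; speed is the mean speed in m/s.
- movej(angles): joint-space move.
- gripper_open() and close(): open the fingers fully, or close them until they stop; the grip force is fixed at half the most.
- hold(seconds).
- inverse_kinematics(position, orientation): joint angles nearest the present ones, or None.
- state(): the state.
- get_image(name): name is "scene" or "top" or "wrist"; returns a dict with "frame" (420x560x3 uint8, blue, green, red), "depth" (420x560 float32, m along the optical axis (not along the pixel's ray), 0 where there is no reading), "camera_matrix" (3x3 intrinsics, pixels), "view" (4x4, takes a point from world to camera coordinates). Camera axes: x right, y up, looking along -z (the intrinsics and any distortion apply to the point x, -y, -z); pixel columns grow to the right and rows downward; lengths in m; the calibration is good to about 2 mm. A picture is of the moment at which its call begins.
A pose or a line that the arm cannot do raises IKError and nothing moves.
- job_done(): hands the job in, once; it reports no verdict.
The state is a dict: "time": time; "joint_pos": joint angles; "dq": joint speeds; "joint_torque": joint torques, N m; "ee_pos": TCP position; "ee_rot": TCP orientation; "ft_force": force on the tool from outside, world axes, zero at the start; "moment": the same for the moment, N m; "finger_gap": finger opening in m.
Only numpy, scipy, OpenCV 4.12 (cv2) and the standard library are available. Lean on these libraries where they do the work, as an engineer would, in place of code of your own. Each camera call takes 0.05 s, during which the arm holds its last target.

## Working session

There is one attempt and no reset: what is moved stays moved. The work goes in short steps, each a Python script; the robot and the scene stay as the last script left them, time stands still between calls to the robot, and variables do not carry over. Pictures are saved under pics/ and viewed, and the job is handed in when it is done.

```bash
ls; mkdir -p pics
python3 - <<'E'
from bench import *
import cv2,numpy as np
for n in ["scene","top"]:
    d=get_image(n); cv2.imwrite(f"pics/{n}0.png",d["frame"]); print(n,d["camera_matrix"].tolist(),np.round(d["view"],4).tolist(),d["depth"].min(),d["depth"].max(),[k for k in d])
    np.savez(f"pics/{n}0.npz",**{k:d[k] for k in("frame","depth","camera_matrix","view")})
s=state();print(s)
E
```

```text
pics
scene [[481.794511827297, 0.0, 290.9154161913128], [0.0, 481.794511827297, 206.37228393138804], [0.0, 0.0, 1.0]] [[-0.8368, -0.5472, -0.0186, 0.5173], [0.2285, -0.3798, 0.8964, -0.149], [-0.4976, 0.7459, 0.4428, -1.2579], [0.0, 0.0, 0.0, 1.0]] 0.0 3.9998116 ['frame', 'depth', 'camera_matrix', 'view']
top [[452.8648640203437, 0.0, 282.30136998486125], [0.0, 452.8648640203437, 210.754028450822], [0.0, 0.0, 1.0]] [[0.0219, -0.9996, 0.015, 0.0444], [0.9963, 0.0231, 0.083, -0.5764], [-0.0834, 0.0131, 0.9964, -1.5625], [0.0, 0.0, 0.0, 1.0]] 0.0 2.3712647 ['frame', 'depth', 'camera_matrix', 'view']
{'time': 0.1, 'joint_pos': array([ 1.06530320e+00,  9.17924826e-02,  1.23174585e+00, -2.47129268e-05,
        1.81978050e+00, -5.67081591e-02]), 'dq': array([ 0.00151953, -0.00078221, -0.00054886,  0.00037356,  0.00087968,
       -0.00155227]), 'joint_torque': array([ 3.63895109e-03, -4.47853088e+01, -4.07571352e+01,  6.98692328e-02,
        2.83753179e-02, -9.69995813e-05]), 'ee_pos': array([0.2602192 , 0.54036734, 0.22962567]), 'ee_rot': array([-2.27923733e-04,  2.22516992e-01,  9.74928430e-01, -8.32533881e-04]), 'ft_force': array([-0.29973506,  0.1739237 ,  0.24218644]), 'moment': array([-0.00483583,  0.02211952,  0.07381358]), 'finger_gap': 0.08794436538578679}
```

View pics/scene0.png

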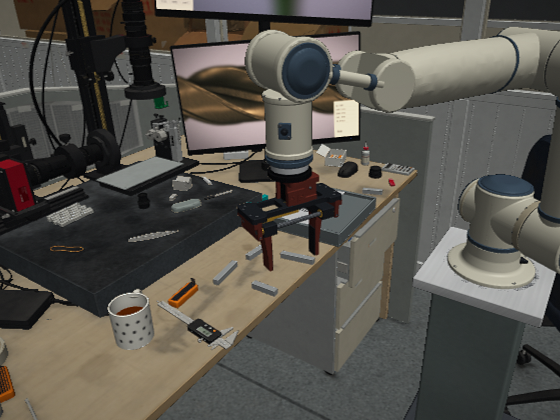

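View pics/top0.png

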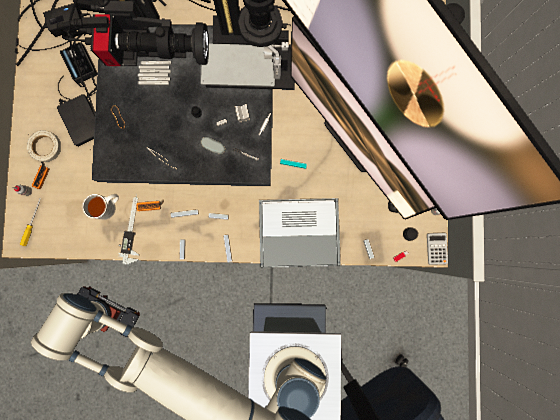

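```bash
cat > h.py <<'E'
from bench import *
import cv2,numpy as np
def px2w(d,u,v,z):
    K=d["camera_matrix"];V=np.asarray(d["view"]);R=V[:3,:3];t=V[:3,3]
    r=np.linalg.inv(K)@np.array([u,v,1.]); r=np.array([r[0],-r[1],-r[2]])
    o=-R.T@t; w=R.T@r; s=(z-o[2])/w[2]; return o+s*w
def w2px(d,p):
    V=np.asarray(d["view"]);c=V[:3,:3]@np.asarray(p)+V[:3,3]
    q=d["camera_matrix"]@np.array([c[0],-c[1],-c[2]]);return q[:2]/q[2]
E
python3 - <<'E'
import cv2
f=cv2.imread("pics/top0.png")
cv2.imwrite("pics/top0a.png",cv2.resize(f[185:285,120:290],None,fx=4.7,fy=4.7,interpolation=cv2.INTER_CUBIC))
cv2.imwrite("pics/top0b.png",cv2.resize(f[140:275,255:455],None,fx=4,fy=4,interpolation=cv2.INTER_CUBIC))
f=cv2.imread("pics/scene0.png")
cv2.imwrite("pics/scene0a.png",cv2.resize(f[130:330,170:430],None,fx=3,fy=3,interpolation=cv2.INTER_CUBIC))
E
```

```text
(no output)
```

View pics/top0a.png

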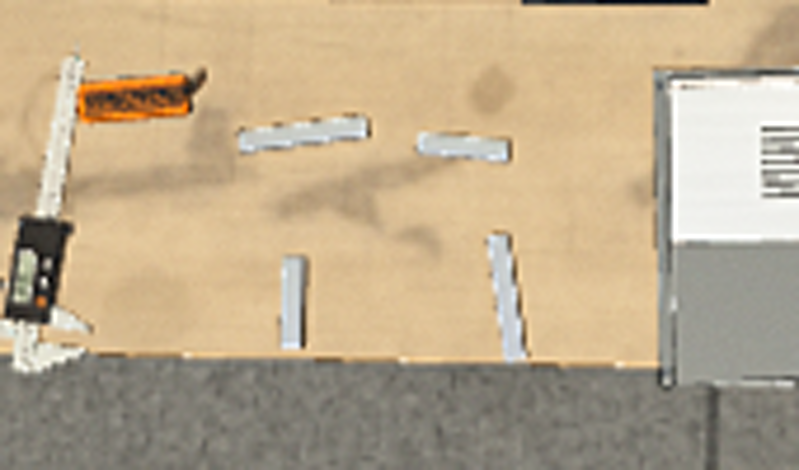

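View pics/top0b.png

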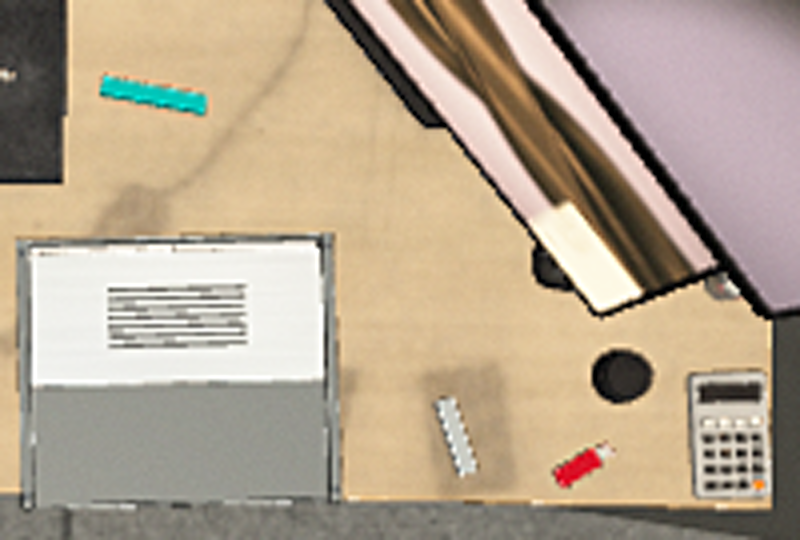

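View pics/scene0a.png

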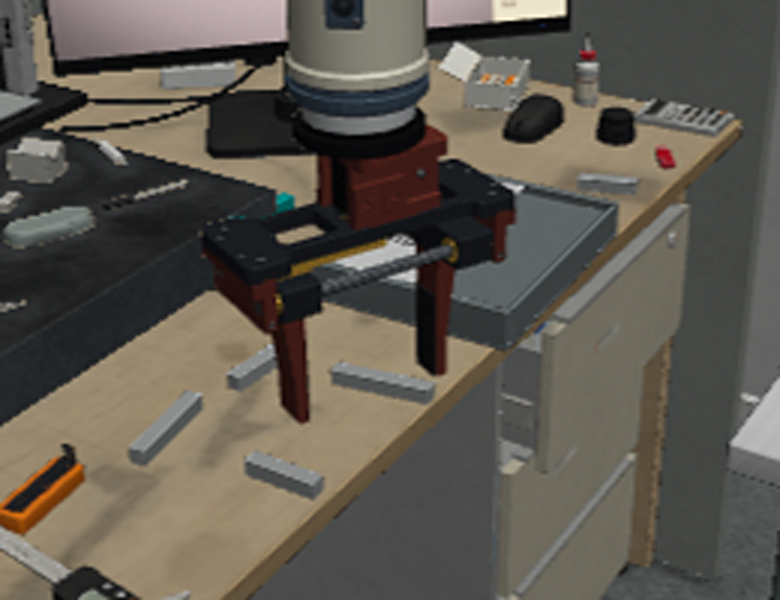

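Run:
```python
from h import *
d=dict(np.load("pics/top0.npz"));f=d["frame"];hsv=cv2.cvtColor(f,cv2.COLOR_BGR2HSV)
K=d["camera_matrix"];V=d["view"]
# height map
vv,uu=np.mgrid[:420,:560];D=d["depth"]
c=np.stack([(uu-K[0,2])/K[0,0]*D,-(vv-K[1,2])/K[1,1]*D,-D],-1)
W=(c-V[:3,3])@V[:3,:3]
for u,v in [(184,213),(218,216),(182,250),(227,248),(369,250),(200,230),(300,220),(300,255),(410,200),(420,214),(350,150),(395,207),(180,100),(180,180),(294,163),(240,60),(272,100)]:
    print((u,v),W[v,u].round(3))
m=((hsv[...,1]<45)&(hsv[...,2]>120)).astype(np.uint8)
m[:190]=0;m[275:]=0
cs,_=cv2.findContours(m,cv2.RETR_EXTERNAL,cv2.CHAIN_APPROX_NONE)
for c in cs:
    if cv2.contourArea(c)<40: continue
    p=np.array([px2w(d,*q[0],.016)[:2] for q in c])
    (x,y),(w,h),a=cv2.minAreaRect((p*1000).astype(np.float32))
    print(cv2.boundingRect(c),round(x),round(y),round(w),round(h),round(a,1),f[c[:,0,1],c[:,0,0]].mean(0))
```

```text
(184, 213) [0.561 0.403 0.009]
(218, 216) [0.552 0.283 0.014]
(182, 250) [0.431 0.403 0.017]
(227, 248) [0.441 0.247 0.022]
(369, 250) [ 0.445 -0.249  0.018]
(200, 230) [ 0.502  0.346 -0.   ]
(300, 220) [ 0.543 -0.004  0.045]
(300, 255) [ 0.422 -0.007  0.03 ]
(410, 200) [ 0.588 -0.3    0.332]
(420, 214) [ 0.577 -0.434  0.001]
(350, 150) [ 0.768 -0.157  0.153]
(395, 207) [ 0.585 -0.303  0.158]
(180, 100) [0.941 0.416 0.09 ]
(180, 180) [0.665 0.404 0.09 ]
(294, 163) [0.747 0.019 0.014]
(240, 60) [1.074 0.213 0.122]
(272, 100) [0.948 0.102 0.093]
(391, 268, 48, 7) 375 -409 21 165 1.2 [113.18103448 122.23275862 125.87068966]
(0, 261, 106, 14) 361 847 45 360 1.2 [113.59337349 122.64759036 125.90060241]
(106, 253, 121, 22) 383 457 72 416 1.2 [121.21446384 130.63840399 133.51620948]
(180, 240, 5, 19) 434 404 63 14 2.3 [203.97674419 201.09302326 194.86046512]
(364, 239, 10, 20) 450 -247 66 17 19.0 [187.65116279 196.3255814  196.95348837]
(224, 235, 8, 28) 440 246 96 15 9.9 [204.06666667 202.66666667 200.13333333]
(428, 233, 20, 31) 457 -490 105 68 1.2 [176.73404255 189.94680851 197.43617021]
(472, 215, 13, 60) 473 -634 208 40 0.3 [176.58695652 194.79710145 205.37681159]
(209, 213, 19, 7) 552 282 65 17 85.6 [192.02272727 198.02272727 197.86363636]
(171, 210, 27, 8) 559 402 17 92 8.5 [179.31034483 187.34482759 189.39655172]
(228, 199, 161, 76) 488 -35 263 558 1.2 [134.38538206 143.49667774 145.67774086]
(128, 197, 10, 35) 552 582 15 122 83.4 [200.4109589  216.5890411  220.63013699]
(83, 194, 32, 16) 595 702 51 108 3.8 [188.54639175 202.19587629 208.37113402]
(428, 190, 93, 27) 619 -623 93 327 1.4 [151.81372549 146.16666667 165.10784314]
(383, 190, 32, 27) 619 -354 131 39 39.1 [225.97297297 242.68918919 249.7027027 ]
```

```bash
cat >> h.py <<'E'
def q(th): return [0,float(np.cos(th/2)),float(np.sin(th/2)),0]
def snap(cam,name,show=True):
    d=get_image(cam); d={k:np.asarray(d[k]) for k in("frame","depth","camera_matrix","view")}
    cv2.imwrite(f"pics/{name}.png",d["frame"]); np.savez(f"pics/{name}.npz",**d); return d
E
python3 - <<'E'
from h import *
d=dict(np.load("pics/scene0.npz"));print(px2w(d,236,155,.008),px2w(d,372,190,.01))
print(inverse_kinematics([0.47,0.0,0.38],q(0)),inverse_kinematics([0.47,0.0,0.38],q(np.pi)),inverse_kinematics([0.47,0.32,0.36],q(0)))
s=state();print(s["joint_pos"])
move_to([0.47,0.32,0.36],q(2.69-2.69+np.pi*0.85) if False else q(0.0)); print(state()["joint_pos"],state()["time"])
d=snap("wrist","w1");print(d["view"].round(3).tolist(),d["camera_matrix"])
E
```

```text
[ 1.07913793 -0.2874119   0.008     ] [ 0.44654005 -0.2487655   0.01      ]
[-7.24036691e-02 -1.69322737e-01  1.21362400e+00 -4.44089210e-16
  2.09729140e+00  1.49839266e+00] [-7.24036691e-02 -1.69322737e-01  1.21362400e+00 -4.44089210e-16
  2.09729140e+00 -1.64320000e+00] [ 5.37926158e-01  7.42523090e-02  1.01540184e+00 -4.44089210e-16
  2.05193850e+00  2.10872248e+00]
[ 1.06530320e+00  9.17924826e-02  1.23174585e+00 -2.47129268e-05
  1.81978050e+00 -5.67081591e-02]
[5.38495320e-01 7.44476025e-02 1.01582256e+00 1.52346855e-04
 2.05184814e+00 2.10807413e+00] 1.975
[[0.001, -1.0, 0.001, 0.32], [0.966, 0.001, -0.259, -0.39], [0.259, 0.001, 0.966, -0.636], [0.0, 0.0, 0.0, 1.0]] [[309.22500331   0.         282.88210845]
 [  0.         309.22500331 210.30570479]
 [  0.           0.           1.        ]]
```

View pics/w1.png

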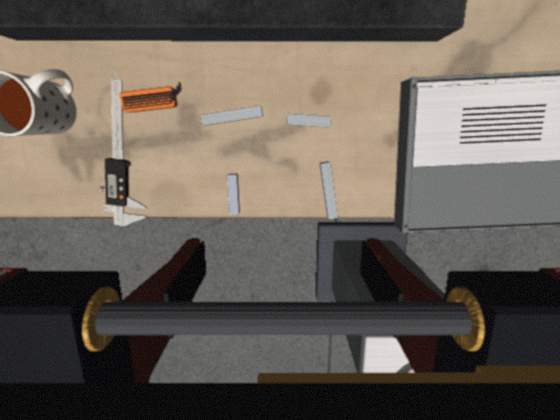

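Run:
```python
from h import *
move_to([0.47,-0.01,0.25],q(0.0)); print(state()["joint_pos"],state()["time"],state()["ft_force"])
d=snap("wrist","w2")
```

```text
[-9.23457913e-02 -2.52644831e-01  1.52077066e+00  4.03071206e-04
  1.87245062e+00  1.47762197e+00] 3.3333 [ 0.11556674 -0.15679137  0.17444437]
```

View pics/w2.png

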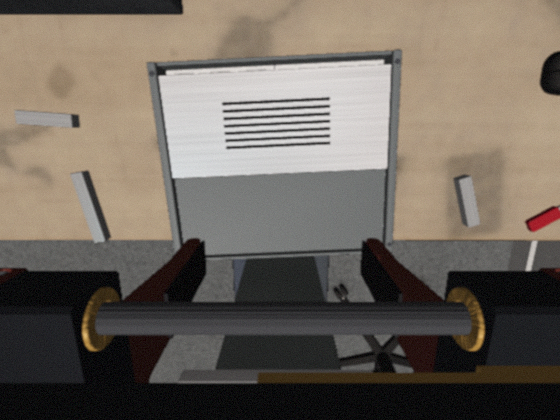

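```bash
cat >> h.py <<'E'
def rects(d,m,z,amin=60):
    cs,_=cv2.findContours(m.astype(np.uint8),cv2.RETR_EXTERNAL,cv2.CHAIN_APPROX_NONE); out=[]
    for c in cs:
        if cv2.contourArea(c)<amin: continue
        p=np.array([px2w(d,*k[0],z)[:2] for k in c])
        (x,y),(w,h),a=cv2.minAreaRect((p*1000).astype(np.float32))
        if w<h: w,h,a=h,w,a+90
        a=(a+90)%180-90
        out.append((round(x,1),round(y,1),round(w,1),round(h,1),round(a,1),tuple(cv2.boundingRect(c))))
    return out
E
python3 - <<'E'
from h import *
d=dict(np.load("pics/w2.npz"));f=d["frame"];hsv=cv2.cvtColor(f,cv2.COLOR_BGR2HSV)
m=(hsv[...,1]<30)&(hsv[...,2]>175);m[235:]=0
print(rects(d,m,.041))
print([px2w(d,*p,z).round(4)[:2] for p,z in [((148,64),.042),((401,52),.042),((177,250),.042),((393,243),.042)]])
hd=f[150:,:]
g=f.astype(int)
m=(hsv[...,1]<60)&(hsv[...,2]>95)&(hsv[...,2]<200)
m[235:]=0
print([r for r in rects(d,m,.012) if r[3]<30])
E
```

```text
[(548.2, -1.6, 252.2, 116.7, -87.3, (159, 60, 232, 118))]
[array([0.6073, 0.1361]), array([ 0.6194, -0.135 ]), array([0.3929, 0.1235]), array([ 0.4025, -0.1466])]
[(444.9, 247.9, 86.1, 20.8, 7.7, (69, 171, 34, 64)), (551.4, 282.8, 70.7, 20.0, 87.4, (13, 109, 61, 20))]
```

```bash
cat >> h.py <<'E'
def press(x,y,th,z0,fz=11,zmin=0.04,step=0.0015):
    move_l([x,y,z0],0.05,q(th)); b=state()["ft_force"][2]; z=z0
    while z>zmin:
        z-=step; move_l([x,y,z],0.03); f=state()["ft_force"][2]-b
        if f>3: step=min(step,0.0008)
        if f>fz: break
    print("press z",round(z,4),"f",round(f,2),"t",state()["time"]); return z,f
E
python3 - <<'E'
from h import *
yaw=.046
close(); print(state()["finger_gap"])
move_to([0.55,-0.002,0.09],q(yaw))
press(0.55,-0.002,yaw,0.056)
print(state()["ft_force"],state()["ee_pos"])
E
```

```text
0.00023857603197233618
press z 0.0461 f 12.17 t 8.3083
[-1.19957741  0.77462274 12.7015013 ] [ 0.55174665 -0.00193249  0.04925197]
```

Run:
```python
from h import *
yaw=.046; c=np.array([np.cos(yaw),np.sin(yaw)]); p0=np.array([.55,-.002]); z=.0461
for s in [.02,.05,.08,.095,.1,.105,.11]:
    p=p0-s*c; move_l([*p,z],.06); st=state(); print(s,st["ft_force"].round(1),st["ee_pos"].round(4))
    if abs(st["ft_force"][0]+0)>6 : break
    if st["ft_force"][2]<9: z-=.001
    if st["ft_force"][2]>15: z+=.001
p=p; move_l([*p,.12],.15)
move_to([0.47,-0.01,0.25],q(0.0));snap("wrist","w3");print(state()["time"])
snap("top","t3")
```

```text
0.02 [-0.7  1.5 13.3] [ 0.5315 -0.0029  0.0492]
0.05 [-1.3  0.7 13.4] [ 0.5017 -0.0043  0.0492]
0.08 [-1.5  1.8 13.5] [ 0.4717 -0.0057  0.0492]
0.095 [-1.5  1.2 12.6] [ 0.4567 -0.0064  0.0492]
0.1 [-1.1  0.8 13. ] [ 0.4518 -0.0066  0.0492]
0.105 [ 1.   0.7 11.4] [ 0.4474 -0.0068  0.0492]
0.11 [ 3.   0.7 10.3] [ 0.4429 -0.0071  0.0492]
12.525
```

View pics/w3.png

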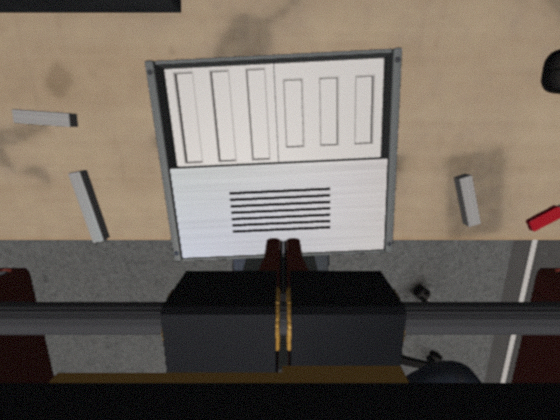

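Run:
```python
from h import *
d=dict(np.load("pics/w3.npz"));f=d["frame"];g=cv2.cvtColor(f,cv2.COLOR_BGR2GRAY)
cv2.imwrite("pics/w3c.png",cv2.resize(f[40:265,140:405],None,fx=3,fy=3,interpolation=cv2.INTER_CUBIC)[:600])
b=cv2.adaptiveThreshold(g,255,cv2.ADAPTIVE_THRESH_MEAN_C,cv2.THRESH_BINARY,11,8)
b[:62]=0;b[165:]=0;b[:,:165]=0;b[:,388:]=0
cs,h=cv2.findContours(b,cv2.RETR_CCOMP,cv2.CHAIN_APPROX_NONE)
for z in (.015,):
  for c in cs:
    if 200<cv2.contourArea(c)<4000:
        p=np.array([px2w(d,*k[0],z)[:2] for k in c]);r=cv2.minAreaRect((p*1000).astype(np.float32));print(np.round(r[0],1),np.round(r[1],1),round(r[2],1),cv2.boundingRect(c))
d=dict(np.load("pics/t3.npz"));f=d["frame"]
cv2.imwrite("pics/t3c.png",cv2.resize(f[190:275,250:350],None,fx=7,fy=7,interpolation=cv2.INTER_CUBIC))
```

```text
[500.1 -71. ] [  7.4 136.8] 0.0 (277, 158, 111, 7)
[556.4 -22.5] [73.1 18.3] 2.8 (285, 81, 18, 65)
[558.3 -64. ] [73.1 17.1] 1.8 (321, 79, 15, 65)
[ 560.4 -105.2] [72.9 17.3] 2.4 (355, 77, 16, 65)
[556.3 -22.8] [81.7 26.7] 2.5 (281, 77, 25, 72)
[558.3 -64.1] [81.7 25.7] 2.7 (317, 75, 23, 73)
[ 560.1 -106.1] [81.3 25.7] 2.8 (353, 74, 23, 72)
[553.2  51.1] [94.1  5.1] 3.0 (227, 74, 11, 83)
[550.3 104. ] [106.3  24.7] 2.7 (172, 71, 32, 93)
[552.1  62.5] [106.7  24.7] 2.3 (208, 69, 29, 94)
[554.2  19.8] [106.7  26.9] 2.5 (244, 67, 28, 94)
[556.2  -1.4] [105.    5.3] 2.8 (272, 66, 9, 93)
```

View pics/w3c.png

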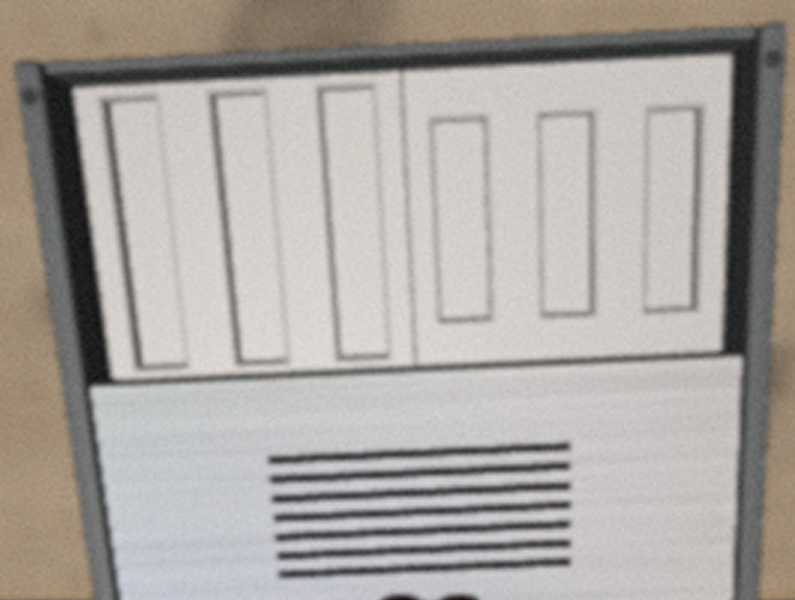

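View pics/t3c.png

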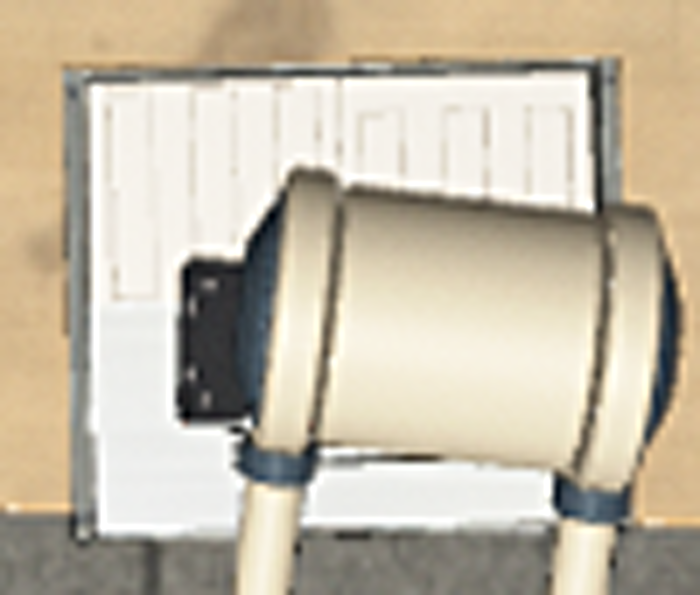

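Run:
```python
from h import *
d=dict(np.load("pics/w1.npz"))
for u in (100,180,240,300,440):
    col=d["frame"][:60,u].astype(int).sum(1); print(u,[ (v,col[v]) for v in range(24,48,2)])
for p in [(150,39),(240,39),(300,39)]: print(px2w(d,*p,.09), px2w(d,*p,.0))
d=dict(np.load("pics/top0.npz"))
for p in [(150,179),(210,182)]: print(px2w(d,*p,.09))
K=d["camera_matrix"];V=d["view"]
for u in (160,190,220):
  for v in range(176,190,2):
    D=d["depth"][v,u];c=np.array([(u-K[0,2])/K[0,0]*D,-(v-K[1,2])/K[1,1]*D,-D]);print(u,v,(V[:3,:3].T@(c-V[:3,3])).round(3))
```

```text
100 [(24, np.int64(136)), (26, np.int64(147)), (28, np.int64(98)), (30, np.int64(92)), (32, np.int64(119)), (34, np.int64(119)), (36, np.int64(111)), (38, np.int64(93)), (40, np.int64(283)), (42, np.int64(473)), (44, np.int64(482)), (46, np.int64(476))]
180 [(24, np.int64(147)), (26, np.int64(150)), (28, np.int64(106)), (30, np.int64(100)), (32, np.int64(120)), (34, np.int64(125)), (36, np.int64(99)), (38, np.int64(99)), (40, np.int64(176)), (42, np.int64(432)), (44, np.int64(477)), (46, np.int64(478))]
240 [(24, np.int64(111)), (26, np.int64(131)), (28, np.int64(106)), (30, np.int64(103)), (32, np.int64(103)), (34, np.int64(116)), (36, np.int64(97)), (38, np.int64(91)), (40, np.int64(168)), (42, np.int64(443)), (44, np.int64(470)), (46, np.int64(485))]
300 [(24, np.int64(135)), (26, np.int64(135)), (28, np.int64(112)), (30, np.int64(100)), (32, np.int64(98)), (34, np.int64(94)), (36, np.int64(113)), (38, np.int64(106)), (40, np.int64(177)), (42, np.int64(433)), (44, np.int64(473)), (46, np.int64(475))]
440 [(24, np.int64(134)), (26, np.int64(210)), (28, np.int64(151)), (30, np.int64
[... 352 characters left out ...]
0.6685029  0.29482537 0.        ]
[0.66645756 0.50509937 0.09      ]
[0.66114584 0.30364209 0.09      ]
160 176 [0.678 0.473 0.088]
160 178 [0.67  0.471 0.094]
160 180 [0.664 0.471 0.09 ]
160 182 [0.661 0.479 0.061]
160 184 [0.662 0.493 0.005]
160 186 [ 0.656  0.494 -0.   ]
160 188 [ 0.649  0.495 -0.005]
190 176 [0.68  0.372 0.087]
190 178 [0.672 0.37  0.094]
190 180 [0.666 0.371 0.092]
190 182 [0.662 0.374 0.073]
190 184 [0.661 0.382 0.03 ]
190 186 [0.657 0.386 0.006]
190 188 [0.651 0.387 0.002]
220 176 [0.682 0.271 0.089]
220 178 [0.676 0.271 0.089]
220 180 [0.668 0.27  0.092]
220 182 [0.662 0.27  0.091]
220 184 [0.661 0.275 0.048]
220 186 [ 0.661  0.281 -0.   ]
220 188 [0.653 0.28  0.005]
```

```bash
cat >> h.py <<'E'
def best_th(x,y,z,a):
    j=state()["joint_pos"];best=None
    for k in(-1,0,1,2):
        th=a+k*np.pi
        s=inverse_kinematics([x,y,z],q(th))
        if s is None or abs(s[5])>2.5: continue
        c=np.abs(s-j).max()
        if best is None or c<best[0]-1e-6: best=(c,th)
    return best[1]
def find(d,x,y,z=.014,rad=.06):
    f=d["frame"];hsv=cv2.cvtColor(cv2.GaussianBlur(f,(3,3),0),cv2.COLOR_BGR2HSV)
    m=(hsv[...,1]<55)&(hsv[...,2]>90)
    mm=np.zeros(m.shape,np.uint8);cv2.circle(mm,tuple(int(k) for k in w2px(d,[x,y,z])),int(rad/0.25*309*1.0),1,-1)
    return [r for r in rects(d,m&(mm>0),z,200) if 9<r[3]<28 and 50<r[2]<115]
def look(x,y,a,name,z=.14):
    th=best_th(x,y,z,a); move_to([x,y,z],q(th)); d=snap("wrist",name); r=find(d,x,y); print("th",round(th,3),"found",r,"t",state()["time"]); return th,r,d
def grasp(x,y,a,tip=.010):
    th=best_th(x,y,.06,a); move_l([x,y,.06],.2,q(th)); move_l([x,y,tip+.008],.08); close(); g=state()["finger_gap"]
    move_l([x,y,.13],.2); g2=state()["finger_gap"]; print("gap",round(g,4),round(g2,4),"t",state()["time"]); return th
E
python3 - <<'E'
from h import *
gripper_open()
move_to([.445,.15,.2],q(0.17))
look(.440,.246,.173,"L1")
E
```

```text
th 0.173 found [] t 15.2417
```

View pics/L1.png

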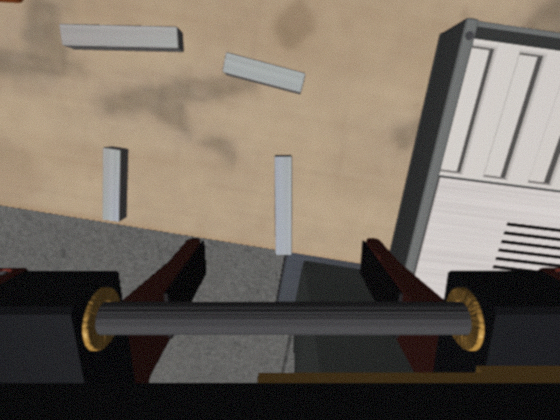

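Run:
```python
from h import *
d=dict(np.load("pics/L1.npz"));f=d["frame"];hsv=cv2.cvtColor(cv2.GaussianBlur(f,(3,3),0),cv2.COLOR_BGR2HSV)
for p in [(283,170),(283,205),(283,245),(220,250),(300,245),(262,75),(120,38),(115,190),(240,150),(100,150)]: print(p,hsv[p[1],p[0]])
for T in (120,130,140,150):
  m=(hsv[...,1]<60)&(hsv[...,2]>T); m[262:]=0
  print(T,[r for r in rects(d,m,.016,200) if 8<r[3]<30 and r[2]<130])
```

```text
(283, 170) [107  13 173]
(283, 205) [111  14 177]
(283, 245) [108  17 179]
(220, 250) [ 30   8 100]
(300, 245) [ 17  66 177]
(262, 75) [ 84   8 169]
(120, 38) [ 20   5 163]
(115, 190) [109  12 173]
(240, 150) [ 17  64 175]
(100, 150) [ 16  67 172]
120 [(439.8, 247.4, 95.6, 23.0, 10.9, (269, 155, 25, 101)), (433.1, 403.4, 71.8, 16.6, 2.1, (101, 146, 19, 78)), (550.8, 280.5, 69.5, 18.8, 86.0, (221, 51, 85, 44)), (557.6, 399.7, 96.2, 18.8, -81.6, (58, 22, 121, 27))]
130 [(440.6, 245.6, 94.7, 19.2, 10.9, (273, 155, 21, 100)), (433.3, 403.4, 70.2, 16.6, 2.1, (101, 146, 19, 77)), (551.0, 280.5, 69.5, 18.5, 85.7, (221, 51, 85, 44)), (557.9, 400.1, 95.5, 18.1, -81.6, (58, 22, 120, 26))]
140 [(440.7, 245.2, 94.6, 17.4, 10.3, (273, 155, 20, 100)), (433.3, 403.4, 70.2, 16.6, 2.1, (101, 146, 19, 77)), (551.1, 280.5, 69.5, 18.4, 85.5, (221, 51, 85, 44)), (558.5, 400.6, 94.7, 16.7, -81.6, (58, 22, 119, 25))]
150 [(440.7, 245.2, 94.5, 17.4, 10.3, (273, 155, 20, 100)), (433.2, 403.4, 68.0, 15.8, 1.2, (101, 147, 18, 76)), (552.0, 280.5, 69.5, 17.3, 87.0, (221, 51, 85, 42)), (559.2, 400.2, 93.8, 15.5, -81.6, (59, 22, 118, 25))]
```

```bash
sed -i 's/m=(hsv\[...,1\]<55)&(hsv\[...,2\]>90)/m=(hsv[...,1]<45)\&(hsv[...,2]>150); m[262:]=0/; s/def find(d,x,y,z=.014/def find(d,x,y,z=.016/' h.py
cat >> h.py <<'E'
YAW=.047
import math
def pocket(rack,k): # k=-1,0,1 along case y
    c=np.array([.5522,.0621]) if rack=="L" else np.array([.5583,-.0640])
    return c+42e-3*k*np.array([-math.sin(YAW),math.cos(YAW)])
def over(rack,k,tip,name=None,dx=0,dy=0):
    x,y=pocket(rack,k)+np.array([dx,dy]); th=best_th(x,y,.13,YAW)
    move_to([x,y,.13],q(th)); move_l([x,y,tip+.008],.12)
    if name: snap("wrist",name)
    print("th",round(th,3),state()["ee_pos"].round(4),"gap",round(state()["finger_gap"],4),"t",state()["time"])
E
python3 - <<'E'
from h import *
grasp(.4407,.2452,math.radians(10.2))
over("L",0,.045,"L1o")
E
```

```text
gap 0.0155 0.0159 t 18.275
th 0.047 [0.5529 0.0623 0.0543] gap 0.0155 t 19.9833
```

View pics/L1o.png

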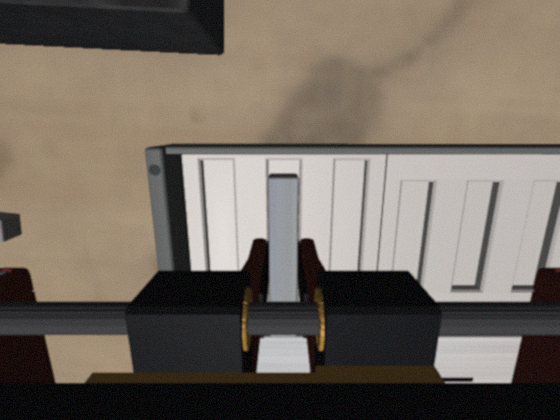

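Run:
```python
from h import *
d=dict(np.load("pics/L1o.npz"));f=d["frame"]
cv2.imwrite("pics/L1oc.png",cv2.resize(f[140:270,150:400],None,fx=3.2,fy=3.2,interpolation=cv2.INTER_CUBIC))
print(px2w(d,269,177,.052),px2w(d,297,177,.052),px2w(d,268,158.5,.015),px2w(d,300,158.5,.015))
g=cv2.cvtColor(f,cv2.COLOR_BGR2GRAY).astype(int)
for v in (165,170): print(v,g[v,255:312].tolist())
print(185,g[185,255:312].tolist()); print("col",g[145:185,283].tolist())
```

```text
[0.59886832 0.07172177 0.052     ] [0.59954028 0.05757884 0.052     ] [0.60454292 0.074134   0.015     ] [0.60547968 0.05442805 0.015     ]
165 [212, 212, 214, 216, 210, 211, 214, 215, 217, 208, 182, 155, 133, 162, 197, 210, 213, 209, 216, 212, 214, 212, 214, 213, 212, 214, 211, 212, 214, 211, 208, 214, 210, 209, 213, 211, 208, 212, 212, 212, 212, 212, 211, 200, 176, 156, 167, 184, 201, 211, 206, 207, 204, 210, 209, 207, 206]
170 [214, 215, 208, 213, 214, 213, 215, 212, 213, 209, 180, 149, 135, 163, 199, 212, 213, 217, 214, 216, 214, 211, 215, 214, 211, 215, 214, 210, 213, 211, 213, 213, 211, 212, 213, 211, 213, 213, 213, 211, 212, 211, 214, 199, 177, 155, 171, 190, 204, 211, 208, 212, 205, 209, 209, 211, 206]
185 [216, 210, 212, 212, 214, 214, 210, 213, 211, 210, 192, 156, 121, 123, 141, 150, 145, 147, 157, 153, 153, 148, 154, 158, 153, 155, 148, 151, 152, 151, 149, 146, 152, 150, 149, 146, 152, 154, 153, 155, 155, 148, 129, 107, 126, 152, 175, 195, 209, 211, 206, 203, 211, 201, 208, 204, 209]
col [30, 37, 68, 89, 98, 106, 110, 106, 115, 154, 195, 205, 201, 189, 185, 201, 209, 212, 210, 212, 214, 212, 212, 212, 212, 213, 209, 194, 131, 76, 46, 53, 73, 106, 139, 153, 158, 149, 155, 155]
```

View pics/L1oc.png

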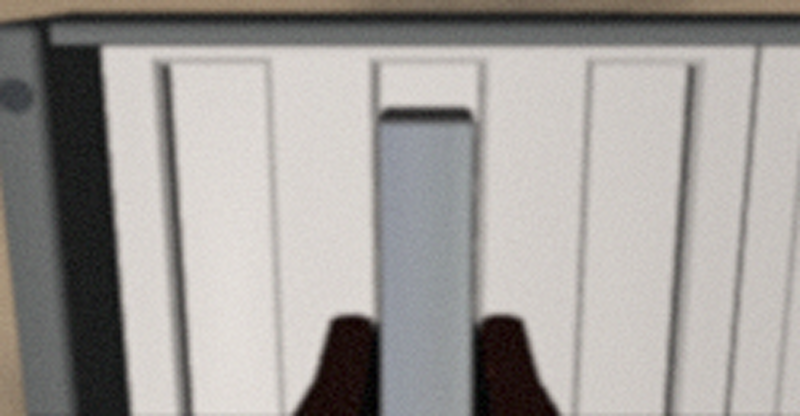

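```bash
cat >> h.py <<'E'
def lower_release(tip,name=None,up=.13):
    p=state()["ee_pos"].copy(); b=state()["ft_force"]; zc=None
    move_l([p[0],p[1],tip+.008],.06); s=state(); print("z",s["ee_pos"].round(4),"dF",(s["ft_force"]-b).round(1))
    if np.abs(s["ft_force"]-b).max()>12: print("STOP force"); return False
    gripper_open(); move_l([p[0],p[1],up],.15)
    if name: snap("wrist",name)
    print("t",state()["time"]); return True
E
python3 - <<'E'
from h import *
lower_release(.017,"L1r")
E
```

```text
z [0.5526 0.0623 0.0244] dF [-0.1  0.6  1.6]
t 22.6833
```

View pics/L1r.png

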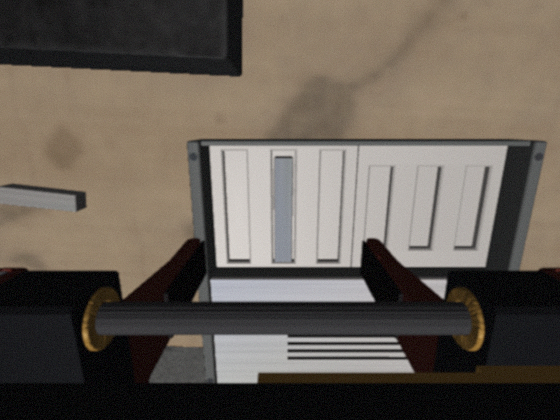

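Run:
```python
from h import *
look(.450,-.247,math.radians(19),"S1")
```

```text
th 0.332 found [(448.4, -250.1, 65.3, 14.7, 19.6, (278, 175, 17, 69))] t 23.9667
```

View pics/S1.png

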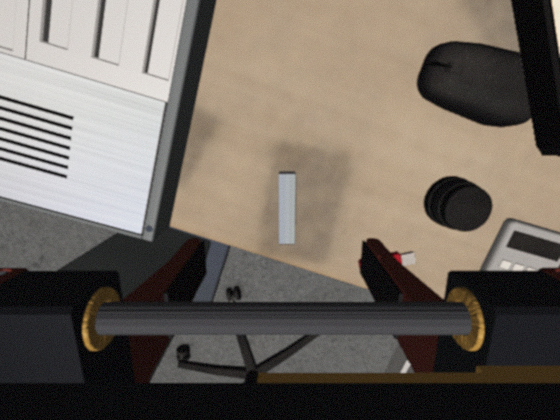

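Run:
```python
from h import *
grasp(.449,-.2500,math.radians(19.6))
over("S",-1,.060,"S1o")
d=dict(np.load("pics/S1o.npz"));f=d["frame"]
cv2.imwrite("pics/S1oc.png",cv2.resize(f[130:270,200:420],None,fx=3.6,fy=3.6,interpolation=cv2.INTER_CUBIC))
```

```text
gap 0.0155 0.0159 t 27.0
th 0.047 [ 0.5608 -0.1064  0.0692] gap 0.0156 t 28.475
```

View pics/S1oc.png

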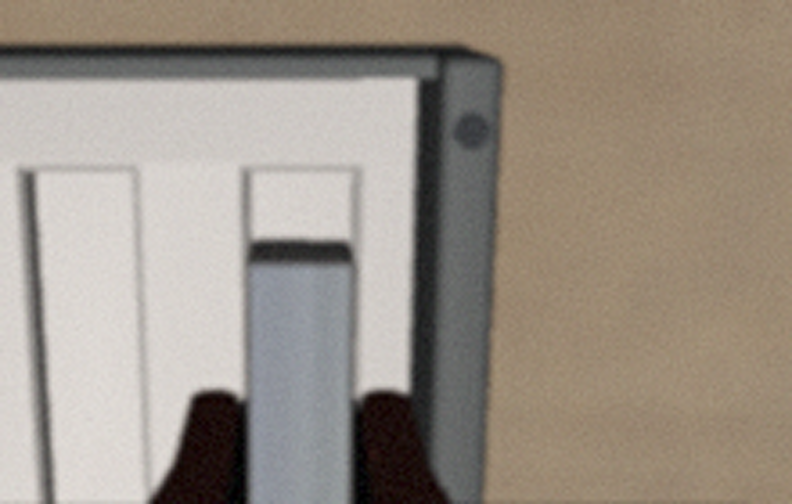

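Run:
```python
from h import *
lower_release(.0435,"S1r")
d=dict(np.load("pics/S1r.npz"));f=d["frame"]
cv2.imwrite("pics/S1rc.png",cv2.resize(f[110:290,160:380],None,fx=3.3,fy=3.3,interpolation=cv2.INTER_CUBIC))
```

```text
z [ 0.5604 -0.1063  0.0508] dF [ 0.9 -0.4 -1.4]
t 30.8083
```

View pics/S1rc.png

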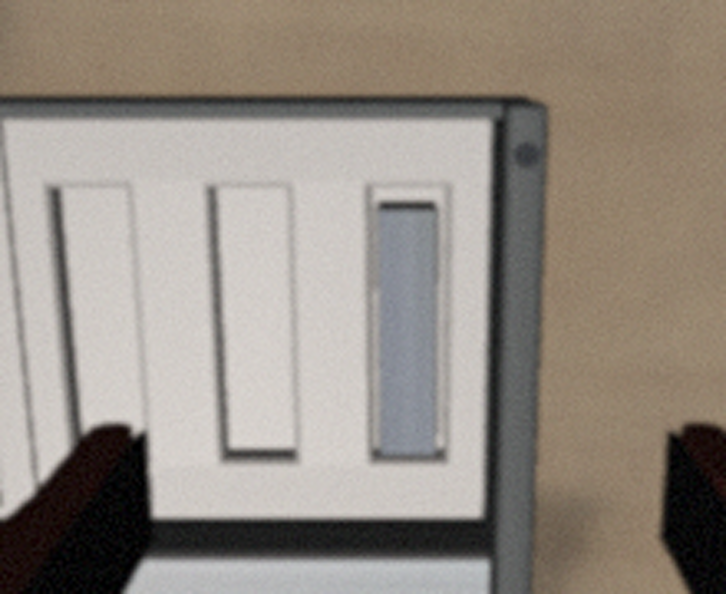

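Run:
```python
from h import *
x,y=.5525,.281
th,r,d=look(x,y,math.radians(86.5),"S2")
f=cv2.resize(d["frame"],None,fx=1,fy=1)
```

```text
th 1.51 found [(551.5, 280.4, 66.7, 16.5, 86.4, (272, 170, 19, 71))] t 32.3
```

View pics/S2.png

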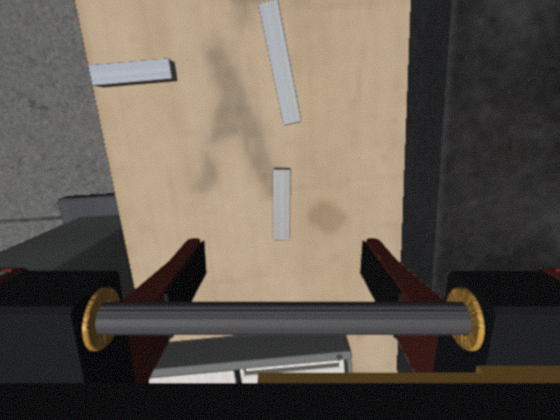

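Run:
```python
from h import *
grasp(.5516,.2805,math.radians(86.4))
over("S",0,.045,"S2o")
d=dict(np.load("pics/S2o.npz"));f=d["frame"]
cv2.imwrite("pics/S2oc.png",cv2.resize(f[130:270,180:400],None,fx=3.6,fy=3.6,interpolation=cv2.INTER_CUBIC))
```

```text
gap 0.0157 0.0155 t 35.3333
th 0.047 [ 0.559  -0.064   0.0543] gap 0.0157 t 37.475
```

View pics/S2oc.png

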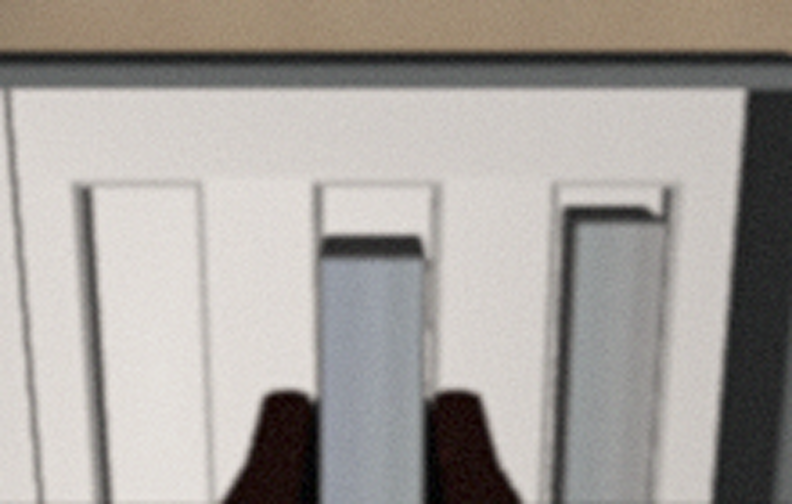

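Run:
```python
from h import *
p=state()["ee_pos"]; move_l([.5585,-.0648,.0523],.05)
lower_release(.0250,"S2r")
d=dict(np.load("pics/S2r.npz"));f=d["frame"]
cv2.imwrite("pics/S2rc.png",cv2.resize(f[110:290,180:400],None,fx=3.3,fy=3.3,interpolation=cv2.INTER_CUBIC))
th,r,d=look(.559,.401,math.radians(98.4),"L2")
```

```text
z [ 0.5584 -0.0648  0.0322] dF [-1.  -0.9  0.2]
t 40.2333
th 1.717 found [(558.4, 400.4, 92.5, 16.0, -81.4, (272, 155, 19, 98))] t 41.9833
```

View pics/S2rc.png

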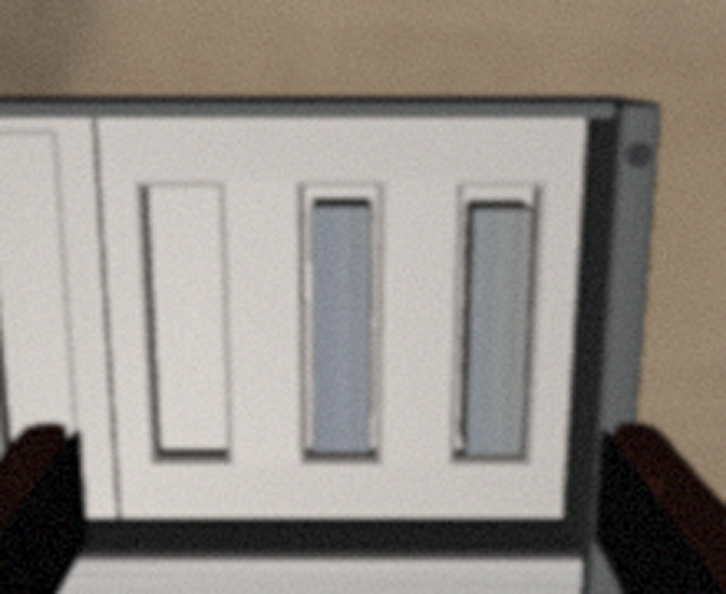

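View pics/L2.png

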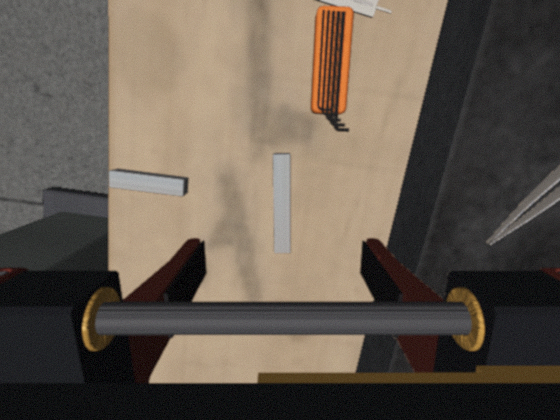

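Run:
```python
from h import *
grasp(.5584,.4004,math.radians(98.6))
print(state()["ft_force"])
over("L",-1,.045,"L2o")
d=dict(np.load("pics/L2o.npz"));f=d["frame"]
cv2.imwrite("pics/L2oc.png",cv2.resize(f[130:270,180:400],None,fx=3.6,fy=3.6,interpolation=cv2.INTER_CUBIC))
```

```text
gap 0.0152 0.0158 t 45.0167
[-0.59509289 -0.8530676  -2.52386247]
th 0.047 [0.5549 0.0202 0.0543] gap 0.0154 t 47.275
```

View pics/L2oc.png

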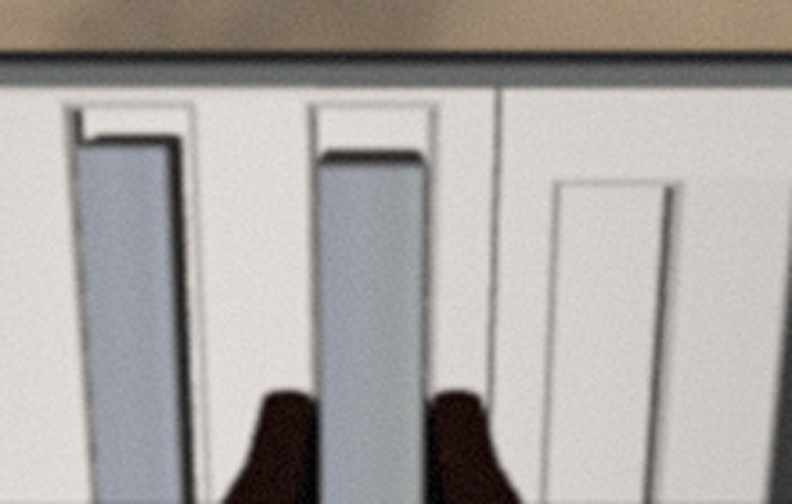

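Run:
```python
from h import *
p=state()["ee_pos"]; move_l([p[0],p[1]-.0003,.0523],.05)
lower_release(.0250,"L2r")
d=dict(np.load("pics/L2r.npz"));f=d["frame"]
cv2.imwrite("pics/L2rc.png",cv2.resize(f[110:290,180:400],None,fx=3.3,fy=3.3,interpolation=cv2.INTER_CUBIC))
th,r,d=look(.433,.4034,math.radians(1.8),"S3")
```

```text
z [0.5549 0.0199 0.0322] dF [ 0.5  0.9 -0.8]
t 50.0333
th 0.031 found [(432.9, 403.2, 66.1, 16.4, 0.5, (273, 172, 19, 70))] t 51.575
```

View pics/L2rc.png

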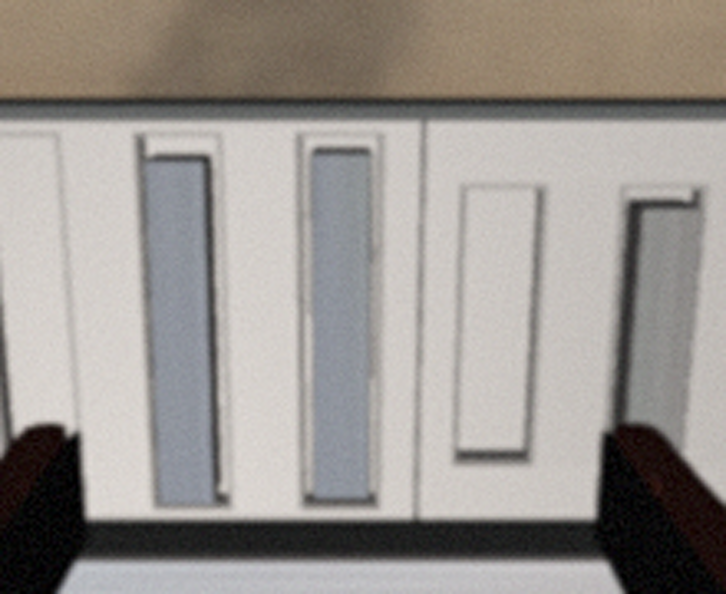

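View pics/S3.png

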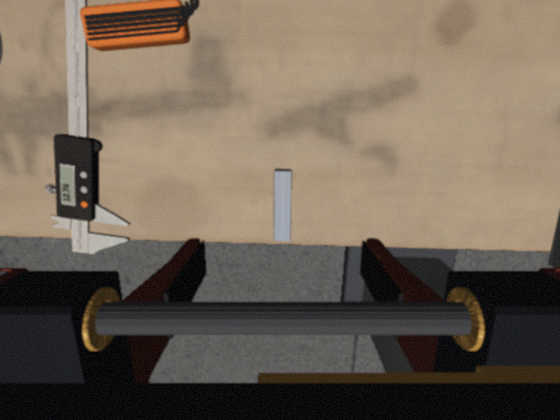

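Run:
```python
from h import *
grasp(.4329,.4032,math.radians(0.9))
over("S",1,.045,"S3o")
d=dict(np.load("pics/S3o.npz"));f=d["frame"]
cv2.imwrite("pics/S3oc.png",cv2.resize(f[130:270,180:400],None,fx=3.6,fy=3.6,interpolation=cv2.INTER_CUBIC))
```

```text
gap 0.0154 0.0157 t 54.6083
th 0.047 [ 0.5571 -0.0221  0.0543] gap 0.0162 t 57.075
```

View pics/S3oc.png

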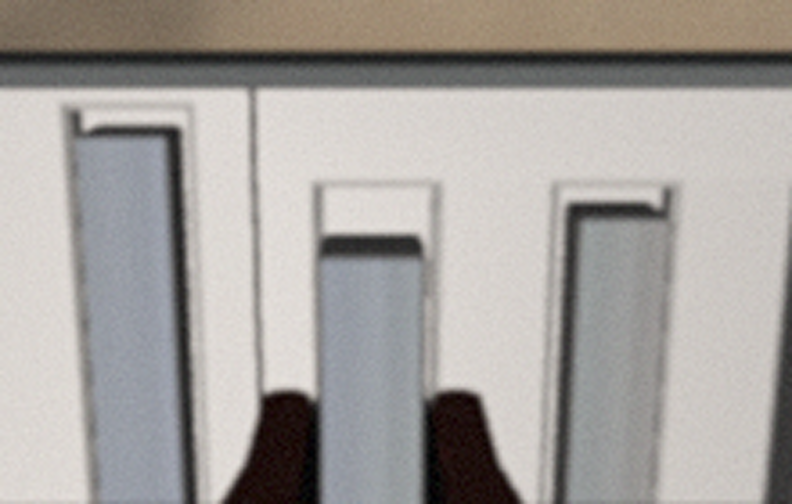

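Run:
```python
from h import *
p=state()["ee_pos"]; move_l([p[0]-.0003,p[1]-.0008,.0523],.05); print(state()["finger_gap"])
lower_release(.0250)
move_to([.47,-.01,.25],q(0));snap("wrist","w4")
move_to([.35,.45,.30],q(0.9));snap("top","t4")
d=dict(np.load("pics/w4.npz"));f=d["frame"]
cv2.imwrite("pics/w4c.png",cv2.resize(f[40:265,140:405],None,fx=3,fy=3,interpolation=cv2.INTER_CUBIC)[:600])
print(state()["time"])
d=dict(np.load("pics/t4.npz"));f=d["frame"]
cv2.imwrite("pics/t4c.png",cv2.resize(f[140:275,100:455],None,fx=2.2,fy=2.2,interpolation=cv2.INTER_CUBIC))
```

```text
0.015729667236529358
z [ 0.5567 -0.0229  0.0322] dF [-0.7 -0.7  1.1]
t 59.7833
62.275
```

View pics/w4c.png

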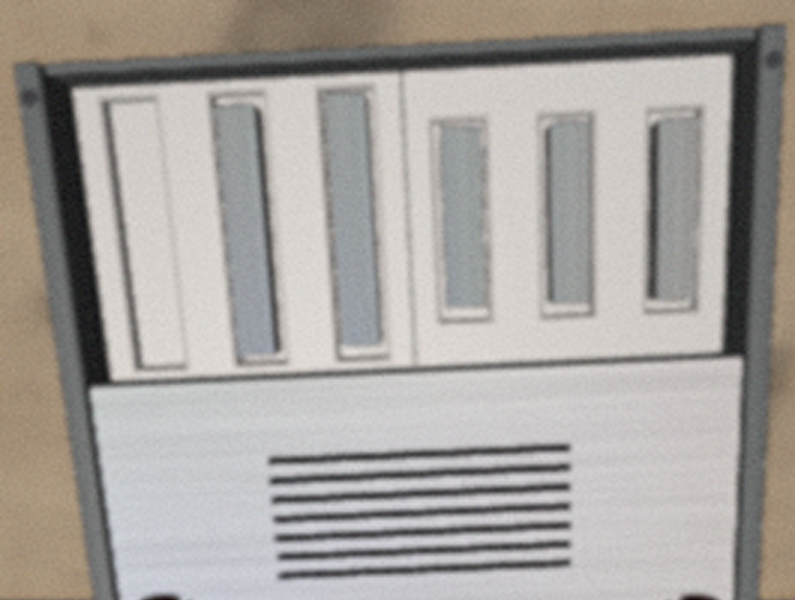

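View pics/t4c.png

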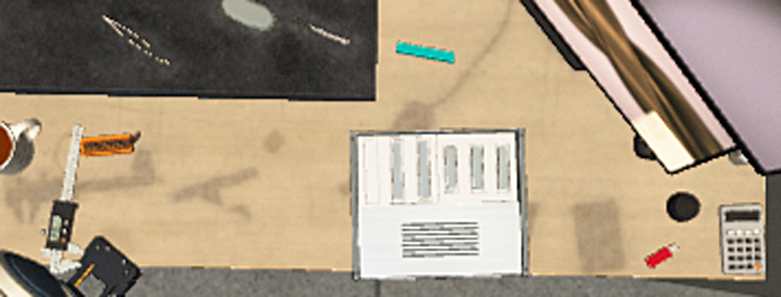

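Run:
```python
from h import *
d=snap("scene","sc4");cv2.imwrite("pics/sc4c.png",cv2.resize(d["frame"][120:300,170:430],None,fx=3,fy=3,interpolation=cv2.INTER_CUBIC))
```

```text
(no output)
```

View pics/sc4c.png

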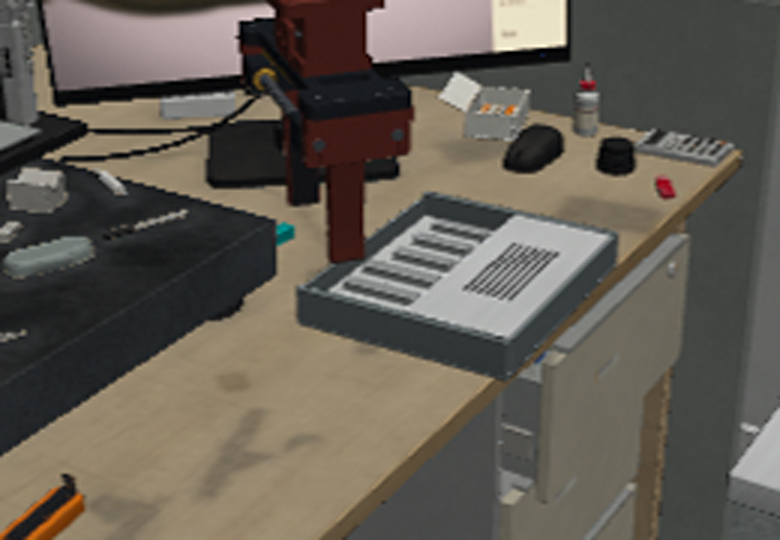

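Run:
```python
from h import *
close(); yaw=.047; c=np.array([math.cos(yaw),math.sin(yaw)]); p0=np.array([.444,-.0063])
move_to([.444,-.0063,.10],q(yaw))
z,_=press(*p0,yaw,.055)
for s in [.01,.04,.08,.1,.105,.11,.115,.12]:
    p=p0+s*c; move_l([*p,z],.06); st=state(); print(s,st["ft_force"].round(1),st["ee_pos"].round(4))
    if abs(st["ft_force"][0])>9: break
    if st["ft_force"][2]<9: z-=.001
    if st["ft_force"][2]>15: z+=.001
move_l([*p,.12],.15)
move_to([.47,-.01,.25],q(0));d=snap("wrist","w5");print(state()["time"])
cv2.imwrite("pics/w5c.png",cv2.resize(d["frame"][40:265,140:405],None,fx=3,fy=3,interpolation=cv2.INTER_CUBIC)[:600])
```

```text
press z 0.0459 f 14.11 t 68.3083
0.01 [ 1.2  0.2 11.9] [ 0.4567 -0.0057  0.0492]
0.04 [ 1.7  1.8 12.3] [ 0.4866 -0.0043  0.0493]
0.08 [ 1.7  1.2 12. ] [ 0.5264 -0.0025  0.0492]
0.1 [ 1.6  0.3 12.2] [ 0.5466 -0.0015  0.0493]
0.105 [ 1.8  0.4 12. ] [ 0.5514 -0.0013  0.0493]
0.11 [-0.4  0.4 12.5] [ 0.5561 -0.0011  0.0493]
0.115 [-11.4   0.2  18.8] [ 0.5584 -0.0011  0.0492]
72.6917
```

View pics/w5c.png

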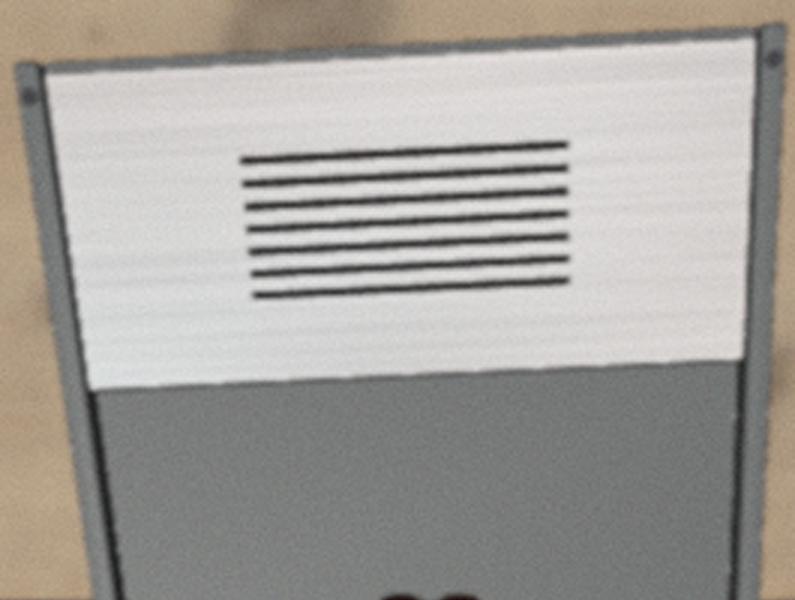

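Run:
```python
from h import *
move_to([.35,.45,.30],q(0.9));d=snap("top","t5");hold(.5)
f=d["frame"];cv2.imwrite("pics/t5c.png",cv2.resize(f[140:275,100:455],None,fx=2.2,fy=2.2,interpolation=cv2.INTER_CUBIC))
print(state()["time"],state()["ft_force"])
```

```text
74.9833 [-0.41071046 -0.21284772 -0.34414442]
```

View pics/t5c.png

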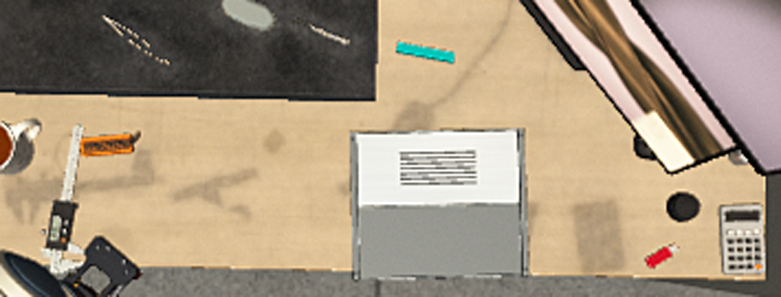

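The top view shows the cover shut over the well at crop (438,168). No blanks are left on the desk, and the bystanders are where they were.

Run:
```python
from bench import *
print(job_done())
```

```text
the job is handed in; nothing more can be done
None
```

The five steel blanks I found are in the case with its cover fully shut, and I handed the job in at about 75 s.

- **Cover:** I pressed with about 12 N and dragged it open until it met the front stop. I slid it shut the same way until it met the back stop, where the resistance rose to about 11 N. The last wrist picture shows no gap at the back wall.
- **Long blanks:** both went into the left-hand rack, in the middle and inner pockets. Its outer pocket is empty because I found no third long blank in any view.
- **Short blanks:** all three went into the right-hand rack. The one beside the side rail was dropped about 26 mm to keep the fingers clear of the rail; it landed flat. Three others were dropped about 10 mm to clear their neighbours.
- **Checks:** with the cover still open, the picture showed all five lying flat in their pockets. The last top view shows no blanks left on the desk. The turquoise lookalike and the other things stand where they were, except that the monitor hides most of the mouse in that view.
- **Problems:** I saw no dropped grips, no displaced blanks, and no check failed. Small errors of up to 1 mm in two of the hold-over-pocket checks were corrected before release.

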